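Stand the yellow plate up against the welding fence

TASK

Get the yellow bent steel plate ready for tacking: push it across the bench until its plain flat edge meets the blue fence, then keep pushing its raised end up and over so that it tips up on that edge and stays standing upright, its flat part square against the fence and the bent end leaning over the fence's top. Do not pick it up off the bench, and leave the red plate lying as it is.

Things in the scene. Friction and masses are not known exactly. Their poses are not given: they have to be found in the camera images.
- yellow_plate: Yellow steel plate, 5 mm thick, 64 mm wide (y), loose, 0.25-0.45 kg. 75 mm of it lies flat; the other 55 mm is bent up 30 deg, so its -x end's lower edge is at x = -122, z = 27 mm. Origin: bottom of the plain +x edge, mid-width; x points from bent end to plain edge, z up. Starts with x within 7 deg of square to the fence, edge 10-65 mm short of it. Upright: x points down, z at the fence; stands stably.
- red_plate: Red plate, same shape and origin as the yellow, lying flat beside it in front of the same fence, centre lines 120 to 160 mm apart; either may be left or right. To be left alone.
- fence: Blue steel fence fixed to the bench: wall 300 mm long (y), 60 mm high, 12 mm thick; behind it ribs and a 10 mm high flange reach 82 mm behind the face. Origin: foot of the working face, mid-length, at bench height. x points from the plates into the fence, square to the face (face: x = 0); z up.
Not all that is in view belongs to the job. Of the things that look like the yellow_plate, the largest one is meant.

How it is judged (in metres and radians):
At the end, for the whole second after the job is handed in: The yellow plate stands at rest on its plain edge, its flat part within 12 degrees of vertical and 11 of parallel to the fence, that edge within 25 mm of the face and 140 mm of the fence's middle; the red plate lies flat within 15 mm of its start (angle between yellow_plate's own x axis and vertical above 2.93 rad and x of yellow_plate in the frame of fence between -0.025 and 0.005 m and y of yellow_plate in the frame of fence between -0.14 and 0.14 m and angle between the y axis of yellow_plate and the y axis of fence, either way round below 0.2 rad and height (world z) of yellow_plate below 0.01 m and linear speed of yellow_plate below 0.02 m/s and angle between red_plate's own z axis and vertical below 0.1 rad and distance of red_plate from where it was at the start of the episode below 0.015 m); the robot touches nothing.
It fails at once if the yellow plate is picked up: its plain edge rises more than 30 mm off the bench (height (world z) of yellow_plate above 0.03 m).
It fails at once if the red plate is shoved more than 20 mm or tipped (distance of red_plate from where it was at the start of the episode above 0.02 m or angle between red_plate's own z axis and vertical above 0.35 rad).
It also fails if it takes over 40 s, if anything falls off the work surface, if the arm or the gripper's body presses on something with over 40 N, if the wrist force passes 120 N, or if a joint passes its speed limit or range.

ROBOT

A 6-joint arm with a two-finger parallel gripper is mounted at the origin on the work surface. World frame = base frame: x ahead of the robot, y to its left, z up, the work surface at z = 0. Lengths are in m, angles in degrees, forces in N, time in s.
With the tool pointing down it reaches from about 0.375 to 0.9 m from the base axis. Payload 3.1 kg.
Tool frame: the origin (TCP) lies where the fingers leave the gripper's body, on its centre line; the fingertips stand bot.tips_ahead ahead of it and the grasp point (between the pads) lies 51 mm ahead of it (bot.tips_ahead is the distance from the TCP to the fingertips, in m); z points along the fingers, x is the direction in which the jaws open and shut, and the axes are right-handed (so a half turn about z gives the same grasp; the last joint's range is limited). The gripper opens to 87 mm and grips with 3 to 60 N. Pads are 19 mm wide; open, the fingers measure 117 mm over their backs; the gripper's body (75 mm by 190 mm) begins 51 mm behind the grasp point.
Start: joints at [64.143, 30.224, 82.088, -0, 67.689, -10.227], TCP at [0.168, 0.602, 0.292] pointing down, gripper open.
Joint ranges: [-176.69, 176.69], [-43.24, 126.21], [12.49, 139.97], [-82, 262], [0, 151.66], [-163.58, 163.58]. Speed limits (degrees/s): [159.86, 159.86, 180, 180, 180, 180].

INTERFACE

Orientations are given as a 3x3 rotation matrix whose columns are the frame's x, y, z axes.
In Python, from rig import bot, vision, nets gives the robot as it stands.
- The arm moves only by the tool play_rows, never from a script. Its argument "series" is a list of rows, each an object of numbers: "tx", "ty", "tz": the shift along the world's x, y, z as a fraction of full scale; "turn": the turn about the world's z as a fraction of full scale. A call has 1 to 10 rows; each row shifts and turns the commanded pose from where the row before left it; what a row does not reach is not made up. Full scale, the value 1, is 0.8 m for a shift and 60 degrees for a turn. A row lasts 1/10 s, in which the tool goes at most 50 mm and 8.59 degrees, less where a joint would pass 70% of its speed; a pose out of reach is approached as far as the arm can. A call with a number of a shift or a turn outside -1 to 1 is refused whole. A call with a gripper value outside its range is refused whole. "gripper" is the opening, from 0 (shut) to 1 (fully open), set as the call begins (left out, the last holds). The fingers move at their own pace and stop on an object; the grip force is fixed at half the most. Time passes only in rows, so rows that do not move let the fingers close. It gives the time, the measured TCP pose, the force and the opening at its end, in the units of the state.
- bot.read_state(): the state, without advancing time (a new reading comes with each control period).
- vision.capture(name): name is "side" or "top" or "wrist"; returns a dict with "pixels" (384x512x3 uint8, blue, green, red), "fx", "fy", "cx", "cy" (pixels), "extrinsics" (4x4, takes a point from camera to world coordinates). Camera axes: x right, y down, z forward; pixel columns grow to the right and rows downward; lengths in m; the calibration is good to about 2 mm. A picture is of the moment at which its call begins. There is no depth.
- bot.hand_in(): hands the job in, once; it reports no verdict.
Trained networks look in a picture, given as the dict that the camera call returned (one of the last four; its "shot" number tells which), for a name from the list of things; names that differ only in an ending like _2 or _b are one class to them, and where a whole thing is asked for, a point or a joint stands for the part that bears it (a point fixed in the world has none). Each returns a list of dicts, best first, with "confidence" (0 to 1); they miss things now and then, are a little off and sometimes report something else, mostly with a low value. They report only what shows in the picture. A call takes as long as a camera call. They do not tell look-alikes from the thing itself.
- nets.look_for(picture, query): "at" ([column, row] as shares, 0 to 1, of the picture: columns of its width, rows of its height, amid what is visible of it).
- nets.masks_of(picture, query): "region" (384x512 bool, what is visible of it) and "at" ([column, row] as shares, 0 to 1, of the picture: columns of its width, rows of its height, amid what is visible of it).
The state is a dict: "time_s": time; "joint_positions": joint angles; "qvel": joint speeds; "tau": joint torques, N m; "position": TCP position; "tcp_rot": TCP orientation; "force": force on the tool from outside, world axes, zero at the start; "moment": the same for the moment, N m; "opening": opening from 0.0 (shut) to 1.0 (fully open).
Only numpy, scipy, OpenCV 4.12 (cv2) and the standard library are available. Lean on these libraries where they do the work, as an engineer would, in place of code of your own. Each camera call takes 0.05 s, during which the arm holds its last target.

## Working session

There is one attempt and no reset: what is moved stays moved. The work goes in short steps, Python scripts to look and compute and a tool call to move; the robot and the scene stay as the last step left them, time stands still between calls to the robot, and variables do not carry over. Pictures are saved under pics/ and viewed, and the job is handed in when it is done.

Besides the shell and the picture viewer there is one more tool, called after "Call:" as name([rows], argument=value, ...), one row to a line, values as JSON. play_rows: Moves the arm, as the interface text tells. Shift numbers are shares of 0.8 m and turn numbers shares of 60 degrees, none past 1 either way. Its arguments: {"type":"object","properties":{"series":{"type":"array"},"gripper":{"type":"number"}},"required":["series"]}

```bash
ls; mkdir -p pics; python3 - <<'E'
from rig import bot, vision, nets
import cv2,numpy as np
print(bot.read_state(), bot.tips_ahead)
for n in ["side","top"]:
    p=vision.capture(n); cv2.imwrite(f"pics/{n}0.png",p["pixels"])
    print(n,p["fx"],p["fy"],p["cx"],p["cy"],np.round(p["extrinsics"],4).tolist(),p["shot"])
    for q in ["yellow_plate","red_plate","fence"]:
        for r in nets.look_for(p,q): print(q,r)
E
```

```text
pics
{'time_s': 0.0, 'joint_positions': array([ 6.41432662e+01,  3.02789464e+01,  8.21562977e+01,  1.65587089e-03,
        6.76884817e+01, -1.02274335e+01]), 'qvel': array([-0.00702965, -0.05623776,  0.04071223, -0.07295545,  0.0782547 ,
       -0.00669813]), 'tau': array([-9.18532714e-04, -4.40046465e+01, -1.76587933e+01,  6.33652532e-02,
        5.81317465e-02, -1.31751403e-04]), 'position': array([0.16809284, 0.60137004, 0.29127217]), 'tcp_rot': array([[ 2.69421904e-01,  9.63021757e-01, -9.65831658e-04],
       [ 9.63019907e-01, -2.69423323e-01, -1.93157480e-03],
       [-2.12036613e-03, -4.09706556e-04, -9.99997668e-01]]), 'force': array([-0.15740906,  0.13537306, -0.52632336]), 'moment': array([-0.00514724, -0.04624316,  0.03440352]), 'opening': 1.0039202661515034} 0.0697
side 438.23174967134287 438.23174967134287 255.85185991376204 190.566747835173 [[-0.9976, -0.0517, 0.046, 0.4242], [-0.0687, 0.6639, -0.7447, 0.7083], [0.0079, -0.746, -0.6659, 0.6954], [0.0, 0.0, 0.0, 1.0]] 1
yellow_plate {'at': [0.6221, 0.7555], 'confidence': 0.93}
yellow_plate {'at': [0.5172, 0.4997], 'confidence': 0.88}
yellow_plate {'at': [0.6391, 0.4219], 'confidence': 0.78}
red_plate {'at': [0.4092, 0.4711], 'confidence': 0.65}
fence {'at': [0.4328, 0.5971], 'confidence': 0.97}
top 426.5416442990371 426.5416442990371 253.37264398280698 193.6897344408156 [[-0.0099, -0.9856, 0.1691, 0.3174], [-0.9996, 0.0144, 0.0254, 0.0092], [-0.0275, -0.1687, -0.9853, 0.9098], [0.0, 0.0, 0.0, 1.0]] 2
yellow_plate {'at': [0.3279, 0.6693], 'confidence': 0.97}
yellow_plate {'at': [0.5756, 0.5284], 'confidence': 0.94}
yellow_plate {'at': [0.707, 0.7242], 'confidence': 0.81}
red_plate {'at': [0.5934, 0.3737], 'confidence': 0.89}
red_plate {'at': [0.5789, 0.5255], 'confidence': 0.23}
fence {'at': [0.4531, 0.4281], 'confidence': 0.8}
```

View pics/side0.png

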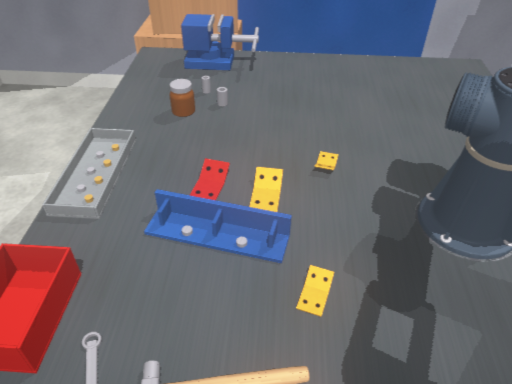

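View pics/top0.png

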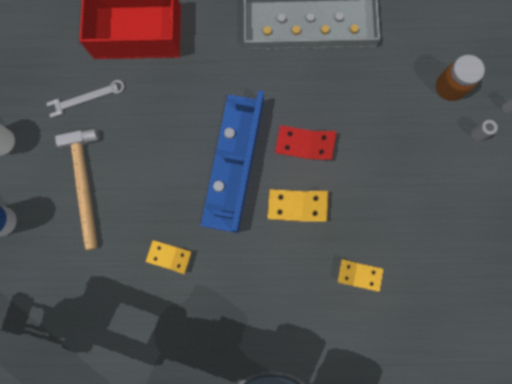

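The top view shows the blue fence at about (233,163), its working face on the right. In front of it are the large yellow plate at (298,205) and the red plate at (306,143). The smaller yellow ones at (168,257) and (360,275) are decoys. I'll measure next.

```bash
cat > h.py <<'E'
import numpy as np,cv2
def ray(p,uv,z):
    E=np.array(p["extrinsics"]); d=E[:3,:3]@np.array([(uv[0]-p["cx"])/p["fx"],(uv[1]-p["cy"])/p["fy"],1.])
    t=(z-E[2,3])/d[2]; return E[:3,3]+t*d
def proj(p,X):
    E=np.array(p["extrinsics"]); X=np.atleast_2d(X); c=(X-E[:3,3])@E[:3,:3]
    return np.c_[p["fx"]*c[:,0]/c[:,2]+p["cx"],p["fy"]*c[:,1]/c[:,2]+p["cy"]]
E
python3 - <<'E'
from rig import bot, vision, nets
import cv2,numpy as np
from h import *
p=vision.capture("top")
for q in ["yellow_plate","red_plate","fence"]:
    for r in nets.masks_of(p,q):
        m=r["region"].astype(np.uint8); c=max(cv2.findContours(m,0,2)[0],key=cv2.contourArea)
        b=cv2.boxPoints(cv2.minAreaRect(c)); print(q,r["confidence"],m.sum(),b.round(1).tolist(),[ray(p,x,0).round(3)[:2].tolist() for x in b])
im=p["pixels"][80:250,190:350]; cv2.imwrite("pics/topz.png",cv2.resize(im,None,fx=3.5,fy=3.5,interpolation=2)[:600])
p=vision.capture("side")
im=p["pixels"][145:265,135:305]; cv2.imwrite("pics/sidez.png",cv2.resize(im,None,fx=4.5,fy=4.5,interpolation=2))
E
```

```text
yellow_plate 0.94 966 [[336.6000061035156, 281.70001220703125], [341.6000061035156, 259.1000061035156], [383.0, 268.29998779296875], [378.0, 290.8999938964844]] [[0.285, -0.139], [0.331, -0.151], [0.312, -0.236], [0.266, -0.223]]
yellow_plate 0.78 1797 [[267.70001220703125, 219.89999389648438], [269.0, 188.3000030517578], [328.1000061035156, 190.6999969482422], [326.79998779296875, 222.39999389648438]] [[0.416, 0.003], [0.485, -0.001], [0.478, -0.129], [0.409, -0.123]]
yellow_plate 0.76 962 [[145.0, 260.8999938964844], [153.10000610351562, 238.0], [192.6999969482422, 252.0], [184.60000610351562, 274.8999938964844]] [[0.332, 0.264], [0.38, 0.248], [0.35, 0.163], [0.302, 0.179]]
red_plate 0.67 1617 [[274.6000061035156, 154.6999969482422], [277.79998779296875, 124.9000015258789], [336.1000061035156, 131.10000610351562], [332.8999938964844, 160.89999389648438]] [[0.56, -0.015], [0.628, -0.023], [0.611, -0.151], [0.544, -0.142]]
fence 0.56 5108 [[199.8000030517578, 225.1999969482422], [228.39999389648438, 84.4000015258789], [266.3999938964844, 92.0999984741211], [237.8000030517578, 232.89999389648438]] [[0.407, 0.148], [0.726, 0.087], [0.705, 0.001], [0.389, 0.067]]
```

View pics/topz.png

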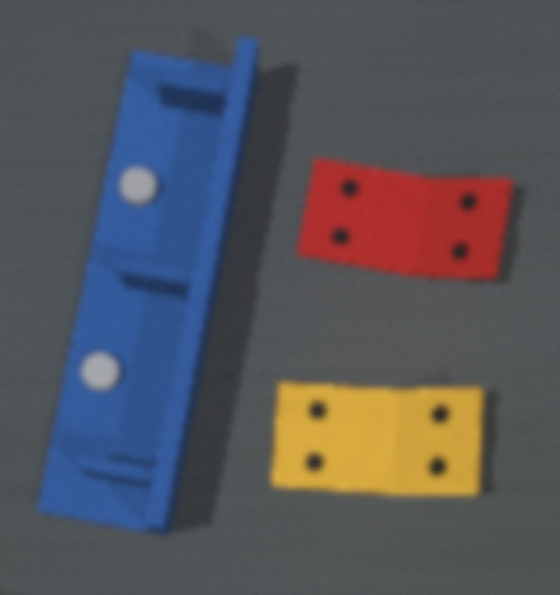

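View pics/sidez.png

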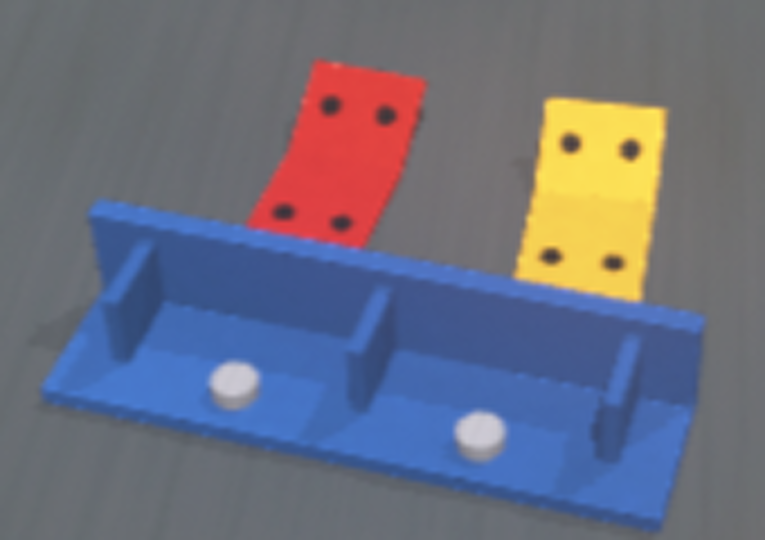

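```bash
python3 - <<'E'
from rig import bot, vision, nets
from h import *
p=vision.capture("top")
z=lambda u,v:((u+.5)/3.5-.5+190,(v+.5)/3.5-.5+80)
A=ray(p,z(260,40),.06);B=ray(p,z(168,533),.06); print("fence face",A,B,np.linalg.norm(A-B))
mid=(A+B)/2; yf=(A-B)/np.linalg.norm(A-B); 
xf=np.array([-yf[1],yf[0],0]); 
print("xf",xf,"ang",np.degrees(np.arctan2(xf[1],xf[0])),"mid",mid)
for n,cs in dict(yel=[(278,382,.005),(271,487,.005),(483,388,.031),(478,497,.031)],red=[(316,158,.005),(299,256,.005),(513,180,.031),(497,279,.031)]).items():
    P=[ray(p,z(u,v),h) for u,v,h in cs]
    e=(P[0]+P[1])/2; b=(P[2]+P[3])/2; d=(e-b)/np.linalg.norm((e-b)[:2])
    print(n,"edge",e,"back",b,"w",np.linalg.norm(P[0]-P[1]),np.linalg.norm(P[2]-P[3]),"len",np.linalg.norm((e-b)[:2]),"ang",np.degrees(np.arctan2(d[1],d[0])))
    for q in P: print("  xfence",(q-mid)@xf,"yfence",(q-mid)@yf)
E
```

```text
fence face [0.68222675 0.00671633 0.06      ] [0.38628671 0.06326276 0.06      ] 0.30129388706696364
xf [0.18767864 0.98223049 0.        ] ang 79.18265690736874 mid [0.53425673 0.03498955 0.06      ]
yel edge [0.45039102 0.00125958 0.005     ] back [ 0.44010406 -0.12023421  0.031     ] w 0.06508591309706156 0.0652661646533331 len 0.12192850589360806 ang 85.16027405681207
  xfence -0.04538608955625893 yfence -0.043689174892950246
  xfence -0.0523547249841137 yfence -0.10840095283137423
  xfence -0.16672166126001087 yfence -0.03089345790931193
  xfence -0.17355023011701237 yfence -0.0958014150172134
red edge [ 0.59442263 -0.02173097  0.005     ] back [ 0.57013043 -0.14009593  0.031     ] w 0.06473803534002168 0.06306648622880115 len 0.12083200853947648 ang 78.40215577913386
  xfence -0.04429363563337632 yfence 0.10211078030954718
  xfence -0.044547902401320554 yfence 0.03737324430379071
  xfence -0.1654417461423815 yfence 0.09962865930824152
  xfence -0.1650413868300105 yfence 0.03656344387478279
```

Call:
play_rows([
  {"tx": 0.035,"ty": -0.0375,"turn": -0.14},
  {"tx": 0.035,"ty": -0.0375,"turn": -0.14},
  {"tx": 0.035,"ty": -0.0375,"turn": -0.14},
  {"tx": 0.035,"ty": -0.0375,"turn": -0.14},
  {"tx": 0.035,"ty": -0.0375,"turn": -0.14},
  {"tx": 0.035,"ty": -0.0375,"turn": -0.14},
  {"tx": 0.035,"ty": -0.0375,"turn": -0.14},
  {"tx": 0.035,"ty": -0.0375,"turn": -0.14},
  {"tx": 0.035,"ty": -0.0375,"turn": -0.14},
  {"tx": 0.035,"ty": -0.0375,"turn": -0.14},
], gripper=0.4)

```text
invalid input
```

Call:
play_rows([
  {"ty": -0.058},
  {"ty": -0.058},
  {"ty": -0.058},
  {"ty": -0.058},
  {"ty": -0.058},
  {"ty": -0.058},
  {"ty": -0.058},
  {"ty": -0.058},
  {"ty": -0.058},
  {"ty": -0.058},
])

```text
invalid input
```

```bash
cat >> h.py <<'E'
MID=np.array([0.53426,0.03499,0]);XF=np.array([.18768,.98223,0]);YF=np.array([.98223,-.18768,0])
def rep(b):
    s=b.read_state(); P=np.array(s["position"]); R=np.array(s["tcp_rot"]); d=P-MID
    print("t",s["time_s"],"pos",P.round(4),"xf,yf",(d@XF).round(4),(d@YF).round(4),"tip z",round(P[2]-.0697,4),"yaw",np.degrees(np.arctan2(R[1,0],R[0,0])).round(2),"F fence",(s["force"]@XF).round(2),(s["force"]@YF).round(2),s["force"][2].round(2),"op",s["opening"])
E
python3 -c "
from rig import bot
from h import *
rep(bot)"
```

```text
t 0.7 pos [0.1684 0.6019 0.2923] xf,yf 0.4881 -0.4658 tip z 0.2226 yaw 74.37 F fence -0.45 0.28 0.45 op 1.0024822535436317
```

Call:
play_rows([
  {"tx": 0.035,"ty": -0.0375,"tz": 0,"turn": -0.14},
  {"tx": 0.035,"ty": -0.0375,"tz": 0,"turn": -0.14},
  {"tx": 0.035,"ty": -0.0375,"tz": 0,"turn": -0.14},
  {"tx": 0.035,"ty": -0.0375,"tz": 0,"turn": -0.14},
  {"tx": 0.035,"ty": -0.0375,"tz": 0,"turn": -0.14},
  {"tx": 0.035,"ty": -0.0375,"tz": 0,"turn": -0.14},
  {"tx": 0.035,"ty": -0.0375,"tz": 0,"turn": -0.14},
  {"tx": 0.035,"ty": -0.0375,"tz": 0,"turn": -0.14},
  {"tx": 0.035,"ty": -0.0375,"tz": 0,"turn": -0.14},
  {"tx": 0.035,"ty": -0.0375,"tz": 0,"turn": -0.14},
], gripper=0.4)

```text
time_s: 1.7
position: [0.4494, 0.3006, 0.2925]
tcp_rot: [[0.985, -0.173, 0.001], [-0.173, -0.985, 0.0], [0.0, -0.0, -1.0]]
force: [0.6, 0.8, -0.1]
opening: 0.403
```

Call:
play_rows([
  {"tx": -0.003,"ty": -0.0585,"tz": 0,"turn": -0.014},
  {"tx": -0.003,"ty": -0.0585,"tz": 0,"turn": 0},
  {"tx": -0.003,"ty": -0.0585,"tz": 0,"turn": 0},
  {"tx": -0.003,"ty": -0.0585,"tz": 0,"turn": 0},
  {"tx": -0.003,"ty": -0.0585,"tz": 0,"turn": 0},
  {"tx": -0.003,"ty": -0.0585,"tz": 0,"turn": 0},
  {"tx": -0.003,"ty": -0.0585,"tz": 0,"turn": 0},
  {"tx": -0.003,"ty": -0.0585,"tz": 0,"turn": 0},
  {"tx": -0.003,"ty": -0.0585,"tz": 0,"turn": 0},
  {"tx": 0,"ty": -0.0585,"tz": 0,"turn": 0},
])

```text
time_s: 2.7
position: [0.4262, -0.168, 0.2926]
tcp_rot: [[0.983, -0.182, 0.001], [-0.182, -0.983, -0.0], [0.001, 0.0, -1.0]]
force: [0.8, -0.4, -0.5]
opening: 0.403
```

```bash
python3 -c "
from rig import bot
from h import *
rep(bot)"
```

```text
t 2.7 pos [ 0.4262 -0.168   0.2926] xf,yf -0.2197 -0.068 tip z 0.2229 yaw -10.5 F fence -0.21 0.83 -0.51 op 0.4028217189727311
```

Call:
play_rows([
  {"tx": 0,"ty": 0,"tz": -0.045,"turn": -0.003},
  {"tx": 0,"ty": 0,"tz": -0.045,"turn": 0},
  {"tx": 0,"ty": 0,"tz": -0.045,"turn": 0},
  {"tx": 0,"ty": 0,"tz": -0.045,"turn": 0},
  {"tx": 0,"ty": 0,"tz": -0.045,"turn": 0},
  {"tx": 0,"ty": 0,"tz": -0.035,"turn": 0},
  {"tx": 0,"ty": 0,"tz": 0,"turn": 0},
  {"tx": 0,"ty": 0,"tz": 0,"turn": 0},
])

```text
time_s: 3.5
position: [0.4269, -0.1662, 0.0843]
tcp_rot: [[0.983, -0.185, -0.001], [-0.185, -0.983, 0.0], [-0.001, -0.0, -1.0]]
force: [-0.3, 0.4, 0.8]
opening: 0.399
```

```bash
python3 -c "
from rig import bot,vision
from h import *
rep(bot)
for n in ['side','top']:
    p=vision.capture(n); im=p['pixels'][60:260,130:380] if n=='side' else p['pixels'][80:280,170:420]
    cv2.imwrite('pics/'+n+'1.png',cv2.resize(im,None,fx=3,fy=3,interpolation=2))
"
```

```text
t 3.5 pos [ 0.4269 -0.1662  0.0843] xf,yf -0.2178 -0.0677 tip z 0.0146 yaw -10.65 F fence 0.38 -0.39 0.81 op 0.39947388350166607
```

View pics/side1.png

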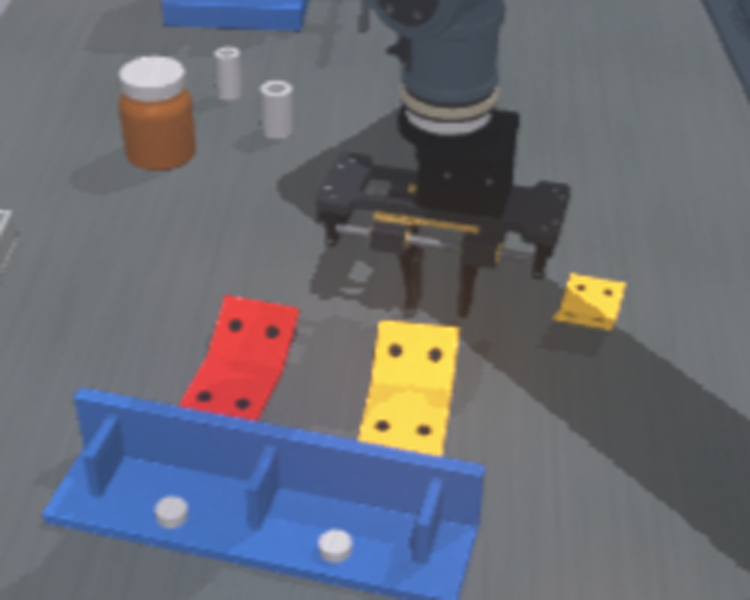

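View pics/top1.png

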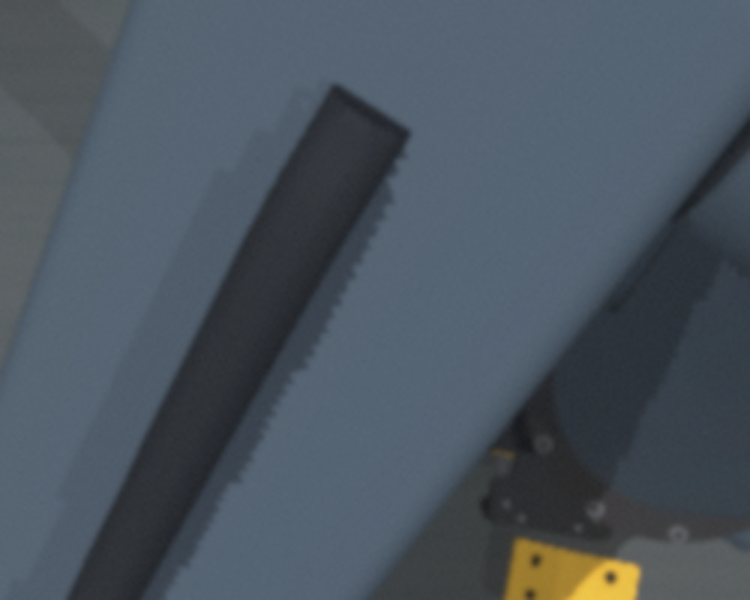

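Call:
play_rows([
  {"tx": 0.004,"ty": 0.012,"tz": -0.003,"turn": 0},
  {"tx": 0.004,"ty": 0.012,"tz": -0.003,"turn": -0.002},
  {"tx": 0.004,"ty": 0.012,"tz": 0,"turn": 0},
  {"tx": 0.001,"ty": 0.005,"tz": 0,"turn": 0},
  {"tx": 0.001,"ty": 0.005,"tz": 0,"turn": 0},
  {"tx": 0.001,"ty": 0.005,"tz": 0,"turn": 0},
  {"tx": 0.001,"ty": 0.005,"tz": 0,"turn": 0},
  {"tx": 0.001,"ty": 0.005,"tz": 0,"turn": 0},
])

```text
time_s: 4.4
position: [0.4403, -0.1172, 0.0795]
tcp_rot: [[0.982, -0.187, -0.0], [-0.187, -0.982, -0.0], [-0.0, 0.0, -1.0]]
force: [-1.8, -2.7, 1.2]
opening: 0.404
```

```bash
cat > look.py <<'E'
import sys
from rig import bot,vision
from h import *
rep(bot)
p=vision.capture('side'); im=p['pixels'][100:260,140:340]
cv2.imwrite('pics/'+sys.argv[1]+'.png',cv2.resize(im,None,fx=3.75,fy=3.75,interpolation=2))
E
python3 look.py s2
```

```text
t 4.4 pos [ 0.4403 -0.1172  0.0795] xf,yf -0.1671 -0.0637 tip z 0.0098 yaw -10.78 F fence -3.02 -1.3 1.18 op 0.4035973877293465
```

View pics/s2.png

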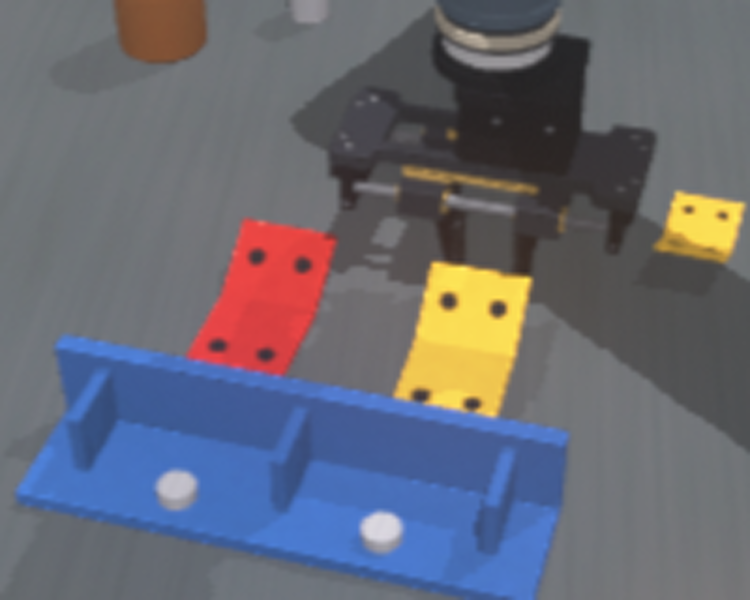

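The plate at zoomed (460,340) is in contact with both fingers and now about parallel to the red one, so it is squaring up. I'll keep pushing.

Call:
play_rows([
  {"tx": 0.001,"ty": 0.005,"tz": 0,"turn": 0},
  {"tx": 0.001,"ty": 0.005,"tz": 0,"turn": 0},
  {"tx": 0.001,"ty": 0.005,"tz": 0,"turn": 0},
  {"tx": 0.001,"ty": 0.005,"tz": 0,"turn": 0},
  {"tx": 0.001,"ty": 0.005,"tz": 0,"turn": 0},
  {"tx": 0.001,"ty": 0.005,"tz": 0,"turn": 0},
  {"tx": 0.001,"ty": 0.005,"tz": 0,"turn": 0},
  {"tx": 0,"ty": 0,"tz": 0,"turn": 0},
])

```text
time_s: 5.25
position: [0.4458, -0.0886, 0.0794]
tcp_rot: [[0.982, -0.186, -0.0], [-0.186, -0.982, 0.0], [-0.001, -0.0, -1.0]]
force: [0.9, 0.2, -0.0]
opening: 0.403
```

Call:
play_rows([
  {"tx": 0.0005,"ty": 0.0025,"tz": 0,"turn": 0},
  {"tx": 0.0005,"ty": 0.0025,"tz": 0,"turn": 0},
  {"tx": 0,"ty": 0,"tz": 0,"turn": 0},
])

```text
time_s: 5.55
position: [0.4467, -0.0851, 0.0794]
tcp_rot: [[0.982, -0.187, -0.0], [-0.187, -0.982, 0.0], [-0.0, -0.0, -1.0]]
force: [0.2, -0.8, 0.2]
opening: 0.401
```

```bash
python3 look.py s3
```

```text
t 5.55 pos [ 0.4467 -0.0851  0.0794] xf,yf -0.1344 -0.0634 tip z 0.0097 yaw -10.77 F fence -0.77 0.34 0.18 op 0.4009704427418945
```

View pics/s3.png

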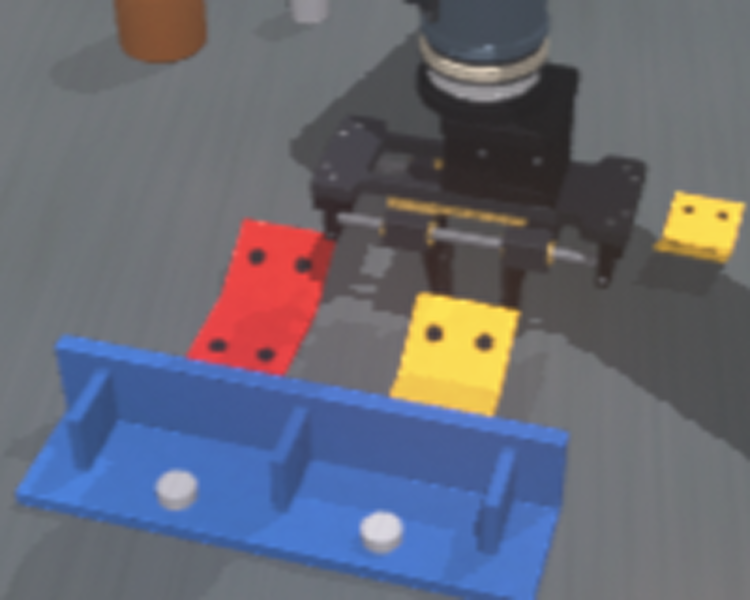

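Call:
play_rows([
  {"tx": 0.0003,"ty": 0.0012,"tz": 0,"turn": 0},
  {"tx": 0.0003,"ty": 0.0012,"tz": 0,"turn": 0},
  {"tx": 0,"ty": 0,"tz": 0,"turn": 0},
])

```text
time_s: 5.9
position: [0.4473, -0.0834, 0.0795]
tcp_rot: [[0.982, -0.187, 0.0], [-0.187, -0.982, -0.0], [0.0, 0.0, -1.0]]
force: [-0.0, -0.8, 0.9]
opening: 0.399
```

Call:
play_rows([
  {"tx": 0.0003,"ty": 0.0012,"tz": 0,"turn": 0},
  {"tx": 0.0003,"ty": 0.0012,"tz": 0,"turn": 0},
  {"tx": 0,"ty": 0,"tz": 0,"turn": 0},
])

```text
time_s: 6.2
position: [0.4477, -0.0816, 0.0794]
tcp_rot: [[0.982, -0.186, -0.0], [-0.186, -0.982, -0.0], [-0.0, 0.0, -1.0]]
force: [-1.4, -3.2, 1.4]
opening: 0.401
```

```bash
python3 look.py s4
```

```text
t 6.2 pos [ 0.4477 -0.0816  0.0794] xf,yf -0.1308 -0.0632 tip z 0.0097 yaw -10.74 F fence -3.37 -0.77 1.38 op 0.40056170504518646
```

View pics/s4.png

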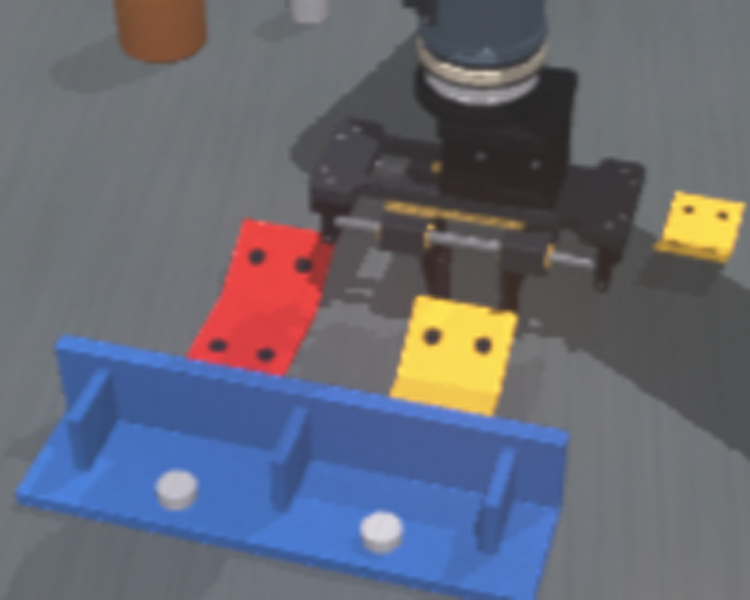

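Call:
play_rows([
  {"tx": 0.0003,"ty": 0.0012,"tz": 0,"turn": 0},
  {"tx": 0,"ty": 0,"tz": 0,"turn": 0},
])

```text
time_s: 6.45
position: [0.4478, -0.0812, 0.0795]
tcp_rot: [[0.983, -0.186, -0.0], [-0.186, -0.983, -0.001], [-0.0, 0.001, -1.0]]
force: [-3.1, -7.7, 0.7]
opening: 0.398
```

Call:
play_rows([
  {"tx": 0.0003,"ty": 0.0012,"tz": 0,"turn": 0},
  {"tx": 0,"ty": 0,"tz": 0,"turn": 0},
])

```text
time_s: 6.65
position: [0.448, -0.0809, 0.0796]
tcp_rot: [[0.983, -0.185, -0.0], [-0.185, -0.983, -0.002], [0.0, 0.002, -1.0]]
force: [-4.7, -11.5, 0.7]
opening: 0.4
```

```bash
cat > arc.py <<'E'
import numpy as np
R=.125
def pt(t):
    a=np.radians(t); ph=np.radians(12.5)+a
    return np.array([-.005*np.sin(a)-R*np.cos(ph), R*np.sin(ph)])
ths=[0,2,4,6,8,11,14,18,22,26,30,34,38,42,46,50,54,58]
for a,b in zip(ths,ths[1:]):
    d=pt(b)-pt(a); print(b,pt(b).round(4),"dx,dz mm",(d*1000).round(2),"tx %.4f ty %.4f tz %.4f"%(d[0]*.18768/.8,d[0]*.98223/.8,d[1]/.8))
E
python3 arc.py
```

```text
2 [-0.1212  0.0313] dx,dz mm [0.84 4.24] tx 0.0002 ty 0.0010 tz 0.0053
4 [-0.1202  0.0355] dx,dz mm [0.99 4.2 ] tx 0.0002 ty 0.0012 tz 0.0053
6 [-0.1191  0.0397] dx,dz mm [1.14 4.16] tx 0.0003 ty 0.0014 tz 0.0052
8 [-0.1178  0.0438] dx,dz mm [1.28 4.11] tx 0.0003 ty 0.0016 tz 0.0051
11 [-0.1156  0.0498] dx,dz mm [2.19 6.07] tx 0.0005 ty 0.0027 tz 0.0076
14 [-0.1131  0.0558] dx,dz mm [2.51 5.93] tx 0.0006 ty 0.0031 tz 0.0074
18 [-0.1092  0.0634] dx,dz mm [3.83 7.67] tx 0.0009 ty 0.0047 tz 0.0096
22 [-0.1049  0.0708] dx,dz mm [4.36 7.36] tx 0.0010 ty 0.0054 tz 0.0092
26 [-0.1     0.0778] dx,dz mm [4.87 7.01] tx 0.0011 ty 0.0060 tz 0.0088
30 [-0.0947  0.0844] dx,dz mm [5.36 6.63] tx 0.0013 ty 0.0066 tz 0.0083
34 [-0.0888  0.0907] dx,dz mm [5.82 6.22] tx 0.0014 ty 0.0071 tz 0.0078
38 [-0.0826  0.0965] dx,dz mm [6.25 5.78] tx 0.0015 ty 0.0077 tz 0.0072
42 [-0.0759  0.1018] dx,dz mm [6.65 5.31] tx 0.0016 ty 0.0082 tz 0.0066
46 [-0.0689  0.1066] dx,dz mm [7.02 4.82] tx 0.0016 ty 0.0086 tz 0.0060
50 [-0.0615  0.1109] dx,dz mm [7.36 4.3 ] tx 0.0017 ty 0.0090 tz 0.0054
54 [-0.0539  0.1146] dx,dz mm [7.66 3.76] tx 0.0018 ty 0.0094 tz 0.0047
58 [-0.046   0.1178] dx,dz mm [7.92 3.2 ] tx 0.0019 ty 0.0097 tz 0.0040
```

Call:
play_rows([
  {"tx": 0.0002,"ty": 0.001,"tz": 0.0053,"turn": 0},
  {"tx": 0.0002,"ty": 0.0012,"tz": 0.0053,"turn": 0},
  {"tx": 0.0003,"ty": 0.0014,"tz": 0.0052,"turn": 0},
])

```text
time_s: 6.95
position: [0.4486, -0.0778, 0.0923]
tcp_rot: [[0.983, -0.186, -0.0], [-0.186, -0.983, -0.001], [-0.0, 0.001, -1.0]]
force: [-3.9, -8.2, 1.4]
opening: 0.4
```

```bash
python3 look.py s5
```

```text
t 6.95 pos [ 0.4486 -0.0778  0.0923] xf,yf -0.1269 -0.063 tip z 0.0226 yaw -10.72 F fence -8.76 -2.25 1.38 op 0.3995698375018427
```

View pics/s5.png

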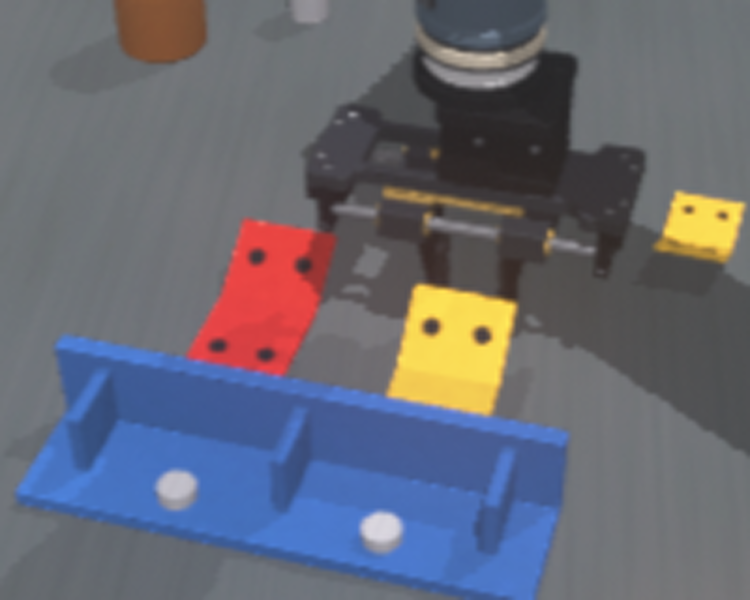

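Back edge of the plate has risen (row 298 to 285), so it is tipping. I'll carry on along the arc.

Call:
play_rows([
  {"tx": 0.0003,"ty": 0.0017,"tz": 0.005,"turn": 0},
  {"tx": 0.0005,"ty": 0.0027,"tz": 0.0075,"turn": 0},
  {"tx": 0.0006,"ty": 0.0032,"tz": 0.0074,"turn": 0},
  {"tx": 0.0009,"ty": 0.0047,"tz": 0.0095,"turn": 0},
])

```text
time_s: 7.4
position: [0.4505, -0.0679, 0.116]
tcp_rot: [[0.983, -0.186, -0.0], [-0.186, -0.983, -0.001], [0.0, 0.001, -1.0]]
force: [-2.9, -7.3, 2.7]
opening: 0.396
```

```bash
python3 look.py s6
```

```text
t 7.4 pos [ 0.4505 -0.0679  0.116 ] xf,yf -0.1168 -0.0629 tip z 0.0463 yaw -10.73 F fence -7.71 -1.52 2.68 op 0.39574095784514496
```

View pics/s6.png

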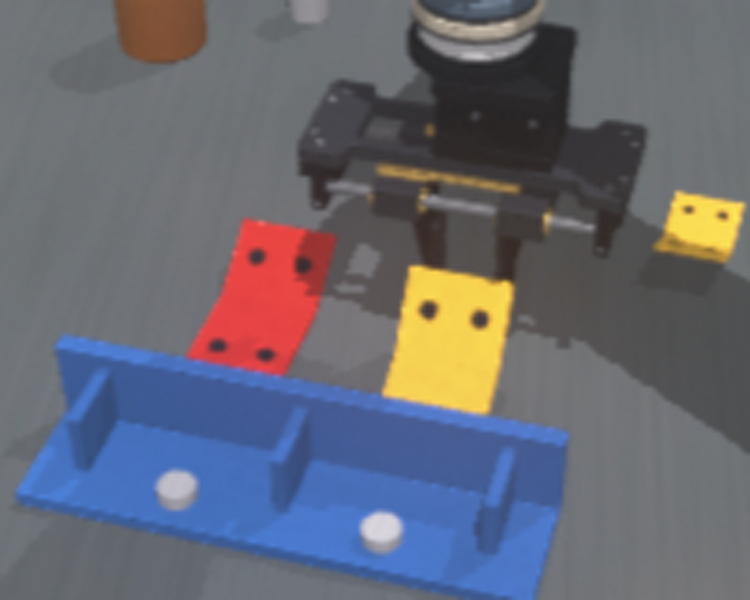

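```bash
cat > pred.py <<'E'
from rig import vision
from h import *
p=vision.capture('side')
for t in range(0,91,6):
    a=np.radians(t); ph=np.radians(12.5)+a
    O=np.array([-.005*np.sin(a),0]); ux=np.array([np.cos(a),-np.sin(a)]); uz=np.array([np.sin(a),np.cos(a)])
    loc=np.array([-.1202,.0315]); q=O+ux*loc[0]+uz*loc[1]
    W=[MID+XF*q[0]+YF*y+np.array([0,0,q[1]]) for y in (-.031,-.095)]
    uv=(proj(p,np.array(W))-[140,100])*3.75
    print(t,uv.round(0).tolist(),"corner z",round(.125*np.sin(ph),4))
E
python3 pred.py
```

```text
0 [[421.0, 293.0], [521.0, 311.0]] corner z 0.0271
6 [[420.0, 281.0], [521.0, 299.0]] corner z 0.0397
12 [[418.0, 271.0], [520.0, 289.0]] corner z 0.0518
18 [[416.0, 263.0], [519.0, 280.0]] corner z 0.0634
24 [[412.0, 256.0], [517.0, 274.0]] corner z 0.0744
30 [[409.0, 252.0], [514.0, 270.0]] corner z 0.0844
36 [[405.0, 249.0], [512.0, 268.0]] corner z 0.0936
42 [[400.0, 249.0], [508.0, 268.0]] corner z 0.1018
48 [[395.0, 252.0], [504.0, 271.0]] corner z 0.1088
54 [[389.0, 257.0], [500.0, 276.0]] corner z 0.1146
60 [[383.0, 264.0], [495.0, 284.0]] corner z 0.1192
66 [[376.0, 274.0], [490.0, 294.0]] corner z 0.1225
72 [[370.0, 287.0], [485.0, 307.0]] corner z 0.1244
78 [[363.0, 301.0], [479.0, 322.0]] corner z 0.125
84 [[356.0, 318.0], [473.0, 340.0]] corner z 0.1242
90 [[349.0, 337.0], [467.0, 359.0]] corner z 0.122
```

Call:
play_rows([
  {"tx": 0.001,"ty": 0.0054,"tz": 0.009,"turn": 0},
  {"tx": 0.0011,"ty": 0.006,"tz": 0.0087,"turn": 0},
  {"tx": 0.0013,"ty": 0.0066,"tz": 0.0082,"turn": 0},
  {"tx": 0.0014,"ty": 0.0071,"tz": 0.0076,"turn": 0},
])

```text
time_s: 7.9
position: [0.4546, -0.0474, 0.1432]
tcp_rot: [[0.982, -0.186, 0.001], [-0.186, -0.982, -0.001], [0.001, 0.001, -1.0]]
force: [-1.3, -5.1, 4.0]
opening: 0.402
```

```bash
python3 look.py s7
```

```text
t 7.9 pos [ 0.4546 -0.0474  0.1432] xf,yf -0.0959 -0.0628 tip z 0.0735 yaw -10.74 F fence -5.28 -0.33 4.03 op 0.4019257460592841
```

View pics/s7.png

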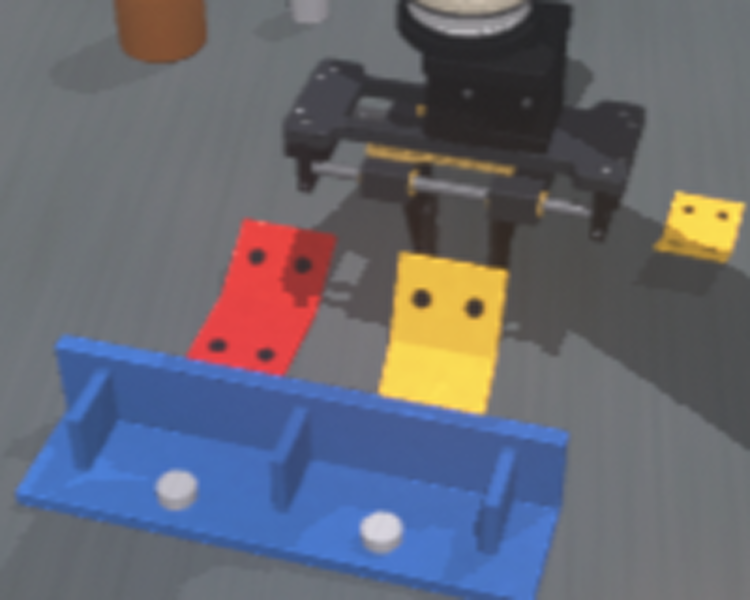

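Call:
play_rows([
  {"tx": 0.0015,"ty": 0.0077,"tz": 0.0065,"turn": 0},
  {"tx": 0.0016,"ty": 0.0082,"tz": 0.005,"turn": 0},
  {"tx": 0.0016,"ty": 0.0086,"tz": 0.004,"turn": 0},
  {"tx": 0.0017,"ty": 0.009,"tz": 0.003,"turn": 0},
  {"tx": 0.0018,"ty": 0.0094,"tz": 0.001,"turn": 0},
])

```text
time_s: 8.45
position: [0.461, -0.0115, 0.1581]
tcp_rot: [[0.982, -0.187, -0.0], [-0.187, -0.982, 0.0], [-0.0, -0.0, -1.0]]
force: [-0.4, -1.5, 1.0]
opening: 0.397
```

```bash
python3 look.py s8
```

```text
t 8.45 pos [ 0.461  -0.0115  0.1581] xf,yf -0.0594 -0.0633 tip z 0.0884 yaw -10.77 F fence -1.54 -0.15 0.99 op 0.3973780439088239
```

View pics/s8.png

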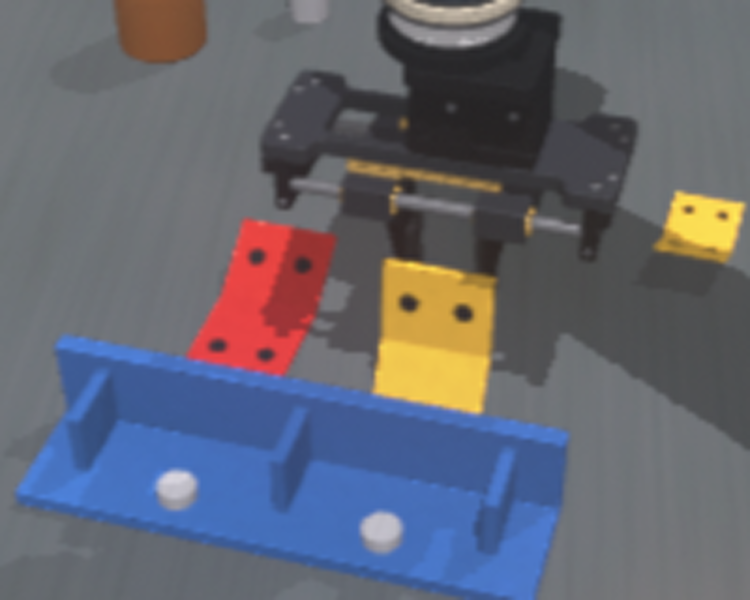

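Call:
play_rows([
  {"tx": 0.0012,"ty": 0.0061,"tz": 0,"turn": 0},
  {"tx": 0.0012,"ty": 0.0061,"tz": 0,"turn": 0},
  {"tx": 0.0012,"ty": 0.0061,"tz": 0,"turn": 0},
  {"tx": 0.0012,"ty": 0.0061,"tz": 0,"turn": 0},
  {"tx": 0.0012,"ty": 0.0061,"tz": 0,"turn": 0},
])

```text
time_s: 9.0
position: [0.4658, 0.0124, 0.1579]
tcp_rot: [[0.982, -0.187, -0.0], [-0.187, -0.982, 0.0], [-0.0, -0.0, -1.0]]
force: [0.0, 0.0, 1.9]
opening: 0.396
```

```bash
python3 look.py s9
```

```text
t 9.0 pos [0.4658 0.0124 0.1579] xf,yf -0.0351 -0.063 tip z 0.0882 yaw -10.78 F fence 0.02 0.03 1.94 op 0.3964152701787062
```

View pics/s9.png

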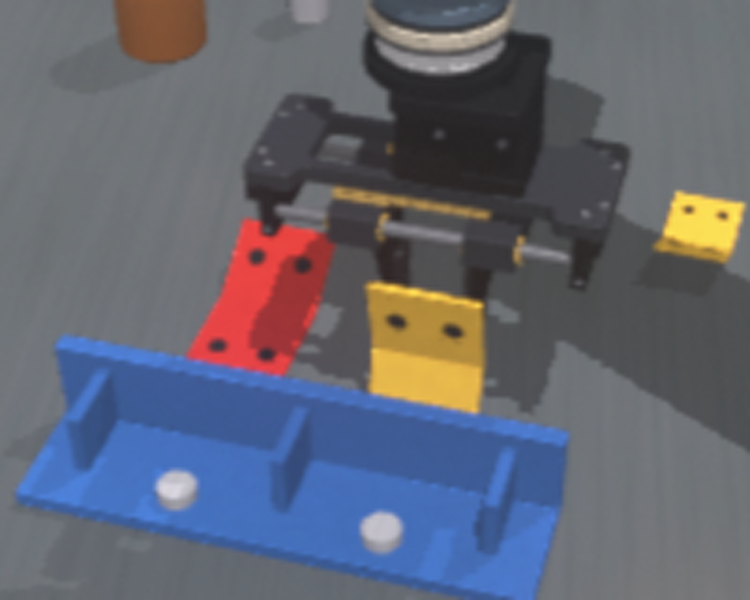

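Call:
play_rows([
  {"tx": 0.0006,"ty": 0.003,"tz": 0,"turn": 0},
  {"tx": 0.0006,"ty": 0.003,"tz": 0,"turn": 0},
  {"tx": 0.0006,"ty": 0.003,"tz": 0,"turn": 0},
  {"tx": 0.0006,"ty": 0.003,"tz": 0,"turn": 0},
  {"tx": 0.0006,"ty": 0.003,"tz": 0,"turn": 0},
  {"tx": 0.0006,"ty": 0.003,"tz": 0,"turn": 0},
  {"tx": 0.0005,"ty": 0.0025,"tz": 0,"turn": 0},
  {"tx": 0,"ty": 0,"tz": 0,"turn": 0},
])

```text
time_s: 9.85
position: [0.4691, 0.0287, 0.158]
tcp_rot: [[0.982, -0.187, -0.0], [-0.187, -0.982, 0.0], [-0.0, -0.0, -1.0]]
force: [-0.1, 0.0, 0.3]
opening: 0.4
```

```bash
python3 look.py s10
```

```text
t 9.85 pos [0.4691 0.0287 0.158 ] xf,yf -0.0185 -0.0628 tip z 0.0883 yaw -10.75 F fence -0.01 -0.07 0.29 op 0.400234413288718
```

View pics/s10.png

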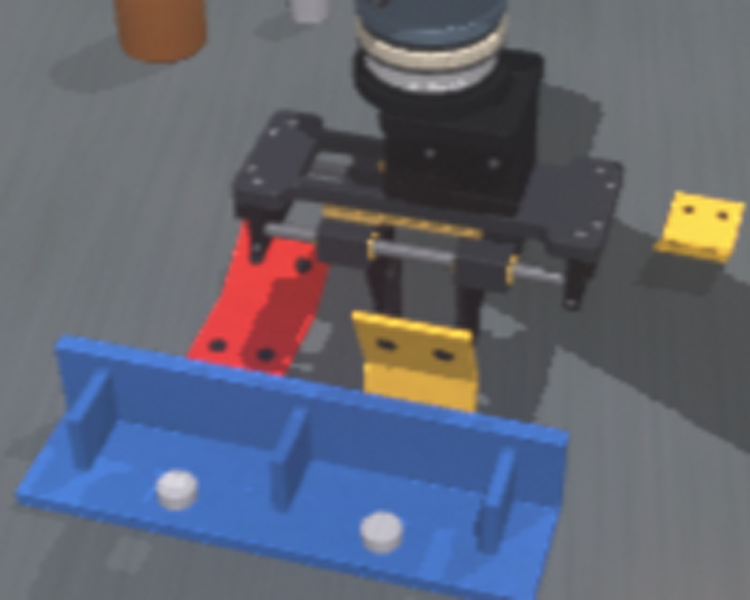

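Call:
play_rows([
  {"tx": 0.0004,"ty": 0.002,"tz": 0,"turn": 0},
  {"tx": 0.0004,"ty": 0.002,"tz": 0,"turn": 0},
  {"tx": 0.0004,"ty": 0.002,"tz": 0,"turn": 0},
  {"tx": 0.0004,"ty": 0.002,"tz": 0,"turn": 0},
  {"tx": 0.0004,"ty": 0.002,"tz": 0,"turn": 0},
  {"tx": 0,"ty": 0,"tz": 0,"turn": 0},
  {"tx": 0,"ty": 0,"tz": 0,"turn": 0},
])

```text
time_s: 10.6
position: [0.4707, 0.0364, 0.158]
tcp_rot: [[0.982, -0.187, 0.0], [-0.187, -0.982, -0.0], [0.0, 0.0, -1.0]]
force: [0.1, 0.8, -0.0]
opening: 0.4
```

```bash
python3 look.py s11
```

```text
t 10.6 pos [0.4707 0.0364 0.158 ] xf,yf -0.0105 -0.0627 tip z 0.0883 yaw -10.76 F fence 0.8 -0.0 -0.03 op 0.40013384631776744
```

View pics/s11.png

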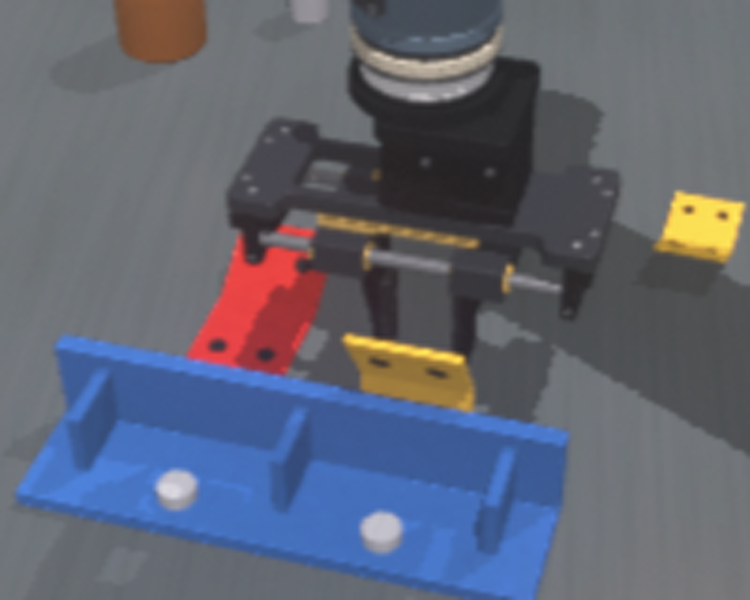

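Call:
play_rows([
  {"tx": 0.0003,"ty": 0.0014,"tz": 0,"turn": 0},
  {"tx": 0.0003,"ty": 0.0014,"tz": 0,"turn": 0},
  {"tx": 0,"ty": 0,"tz": 0,"turn": 0},
])

```text
time_s: 10.95
position: [0.4712, 0.0387, 0.158]
tcp_rot: [[0.982, -0.187, 0.0], [-0.187, -0.982, 0.0], [0.0, -0.0, -1.0]]
force: [-0.7, -1.1, -0.1]
opening: 0.402
```

Call:
play_rows([
  {"tx": 0.0003,"ty": 0.0014,"tz": 0,"turn": 0},
  {"tx": 0,"ty": 0,"tz": 0,"turn": 0},
])

```text
time_s: 11.15
position: [0.4714, 0.0398, 0.158]
tcp_rot: [[0.982, -0.187, -0.0], [-0.187, -0.982, 0.0], [-0.0, -0.0, -1.0]]
force: [1.0, -0.1, 0.2]
opening: 0.401
```

```bash
python3 look.py s12
```

```text
t 11.15 pos [0.4714 0.0398 0.158 ] xf,yf -0.0071 -0.0627 tip z 0.0883 yaw -10.76 F fence 0.07 0.96 0.25 op 0.40084759592500635
```

View pics/s12.png

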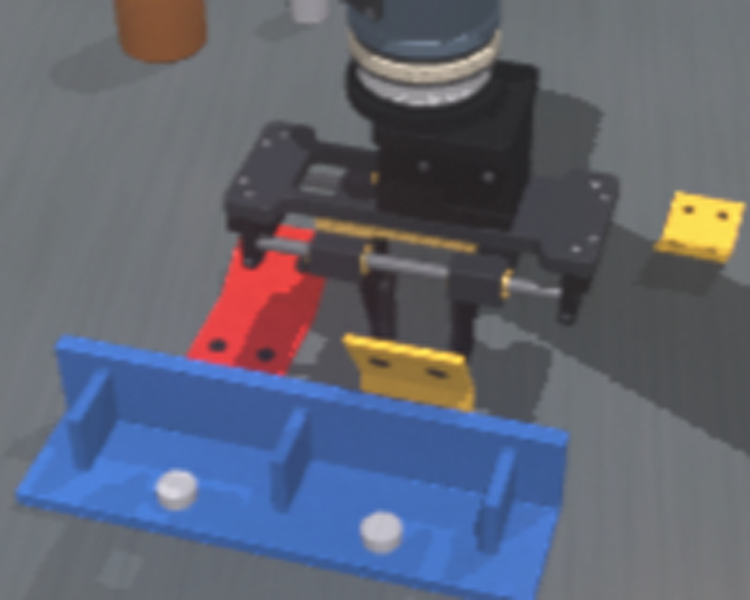

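The plate's bent end no longer moves as the finger advances and there is no force, so it is resting upright against the fence. I'll back straight off.

Call:
play_rows([
  {"tx": -0.0012,"ty": -0.006,"tz": 0,"turn": 0},
  {"tx": -0.0024,"ty": -0.012,"tz": 0,"turn": 0},
  {"tx": -0.005,"ty": -0.025,"tz": 0,"turn": 0},
  {"tx": -0.008,"ty": -0.04,"tz": 0,"turn": 0},
  {"tx": -0.008,"ty": -0.04,"tz": 0,"turn": 0},
  {"tx": -0.008,"ty": -0.04,"tz": 0.04,"turn": 0},
  {"tx": 0,"ty": -0.04,"tz": 0.04,"turn": 0},
  {"tx": 0,"ty": -0.05,"tz": 0.03,"turn": 0},
  {"tx": 0,"ty": -0.04,"tz": 0,"turn": 0},
  {"tx": 0,"ty": 0,"tz": 0,"turn": 0},
])

```text
time_s: 12.2
position: [0.4462, -0.1999, 0.2474]
tcp_rot: [[0.981, -0.192, 0.005], [-0.192, -0.981, -0.005], [0.005, 0.004, -1.0]]
force: [0.4, 0.2, 0.6]
opening: 0.398
```

```bash
python3 look.py s13; python3 - <<'E'
from rig import vision,nets
from h import *
p=vision.capture('top')
cv2.imwrite('pics/t13.png',cv2.resize(p['pixels'][80:250,170:350],None,fx=3.5,fy=3.5,interpolation=2)[:600])
for q in ["red_plate"]:
    for r in nets.masks_of(p,q):
        c=max(cv2.findContours(r["region"].astype(np.uint8),0,2)[0],key=cv2.contourArea)
        b=cv2.boxPoints(cv2.minAreaRect(c)); print(q,r["confidence"],b.round(1).tolist())
E
```

```text
t 12.2 pos [ 0.4462 -0.1999  0.2474] xf,yf -0.2472 -0.0424 tip z 0.1777 yaw -11.05 F fence 0.27 0.36 0.61 op 0.398265932310515
```

View pics/s13.png

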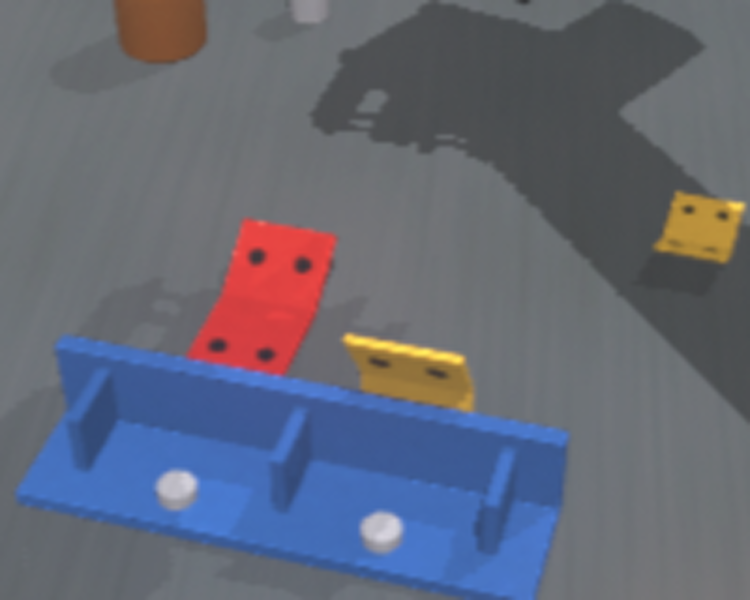

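View pics/t13.png

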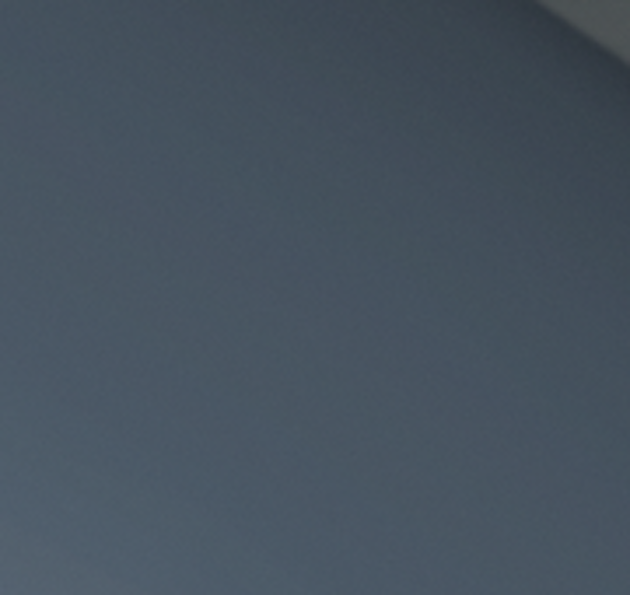

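Call:
play_rows([
  {"tx": -0.02,"ty": -0.04,"tz": 0,"turn": 0},
  {"tx": -0.02,"ty": -0.04,"tz": 0,"turn": 0},
  {"tx": -0.03,"ty": -0.04,"tz": 0,"turn": 0},
  {"tx": -0.03,"ty": -0.04,"tz": 0,"turn": 0},
  {"tx": -0.04,"ty": -0.04,"tz": 0,"turn": 0},
  {"tx": -0.04,"ty": -0.04,"tz": 0,"turn": 0},
  {"tx": -0.04,"ty": -0.04,"tz": 0,"turn": 0},
  {"tx": -0.04,"ty": -0.02,"tz": 0,"turn": 0},
  {"tx": -0.04,"ty": -0.02,"tz": 0,"turn": 0},
  {"tx": 0,"ty": 0,"tz": 0,"turn": 0},
])

```text
time_s: 13.35
position: [0.2029, -0.4515, 0.2454]
tcp_rot: [[0.982, -0.19, -0.001], [-0.19, -0.982, 0.001], [-0.001, -0.0, -1.0]]
force: [-0.0, -0.0, 0.1]
opening: 0.399
```

```bash
python3 - <<'E'
from rig import bot,vision,nets
from h import *
rep(bot)
p=vision.capture('top')
cv2.imwrite('pics/t14.png',cv2.resize(p['pixels'][80:250,190:350],None,fx=3.5,fy=3.5,interpolation=2)[:600])
for q in ["red_plate"]:
    for r in nets.masks_of(p,q):
        c=max(cv2.findContours(r["region"].astype(np.uint8),0,2)[0],key=cv2.contourArea)
        b=cv2.boxPoints(cv2.minAreaRect(c)); print(q,r["confidence"],b.round(1).tolist())
E
```

```text
t 13.35 pos [ 0.2029 -0.4515  0.2454] xf,yf -0.54 -0.2342 tip z 0.1757 yaw -10.95 F fence -0.01 -0.03 0.11 op 0.39877080805588816
red_plate 0.68 [[274.3999938964844, 153.8000030517578], [277.3999938964844, 125.0999984741211], [335.79998779296875, 131.1999969482422], [332.79998779296875, 159.8000030517578]]
```

View pics/t14.png

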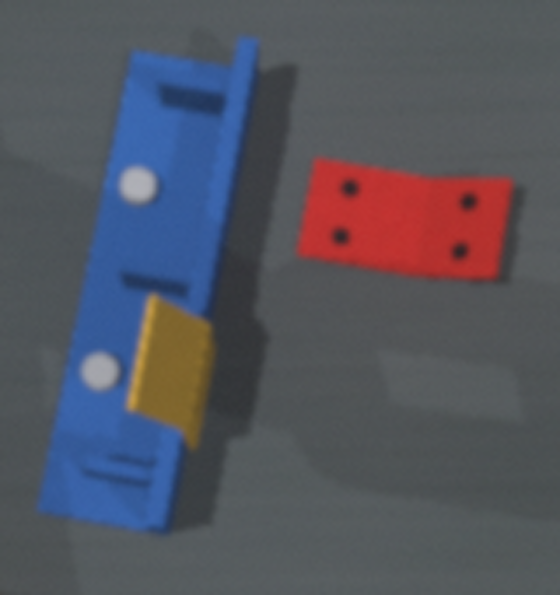

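```bash
python3 - <<'E'
from rig import bot,vision
from h import *
p=vision.capture('top')
z=lambda u,v:((u+.5)/3.5-.5+190,(v+.5)/3.5-.5+80)
for h,cs in ((.122,[(151,294),(127,410)]),(.075,[(214,322),(196,447)])):
    P=[ray(p,z(*c),h)-MID for c in cs]
    d=P[0]-P[1]
    print(h,[(round(q@XF,4),round(q@YF,4)) for q in P],"w",np.linalg.norm(d).round(4),"par deg",np.degrees(np.arctan2(d@XF,d@YF)).round(2))
bot.hand_in(); print(bot.read_state()["time_s"])
E
```

```text
0.122 [(np.float64(0.0281), np.float64(-0.029)), (np.float64(0.029), np.float64(-0.094))] w 0.0649 par deg -0.72
0.075 [(np.float64(-0.0049), np.float64(-0.0283)), (np.float64(-0.0078), np.float64(-0.1012))] w 0.0729 par deg 2.29
the job is handed in; nothing more can be done
the job is handed in; nothing more can be done
```

The yellow plate now stands upright on its plain edge against the blue fence, and I handed the job in. I pushed it across the bench with both fingertips, which squared it up. When it met the fence at about 12 N, I followed its raised end up and over until it tipped and came to rest. I never gripped or lifted it.

Last checks, made after the gripper had backed away:

| Check | Reading | Allowed |
|---|---|---|
| Bent end past the fence face | 28–29 mm at 122 mm height | no limit; expected about 22–27 mm |
| Bend line behind the fence face | 5–8 mm | no limit; expected 5 mm |
| Plate parallel to fence | about 0.7° off (top edge), 2.3° (bend line) | 11° |
| Plate centre from fence middle | about 62 mm | 140 mm |
| Red plate shift | under 1 pixel, about 2 mm | 15 mm |
| Time used | about 13.5 s | 40 s |

- **Bend line:** I marked its lower corner by eye, and the plate width came out as 73 mm instead of 64 mm. That makes the 2.3° figure the less reliable of the two.
- **Foot of the plate:** I inferred the plain edge's position from the upper points, because the camera views did not show it.

Handing in reports no verdict, so the pass itself is unconfirmed.

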